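# Collapse the empty telescoping brush tube

## Robot

A 6-joint arm with a two-finger parallel gripper is mounted at the origin on the work surface. World frame = base frame: x ahead of the robot, y to its left, z up, the work surface at z = 0. Lengths are in m, angles in degrees, forces in N, time in s.
With the tool pointing down it reaches from about 0.35 to 0.85 m from the base axis. Payload 8.1 kg.
Tool frame: the origin (TCP) lies midway between the tips of the shut fingers; the grasp point (between the pads) lies 19 mm behind it; z points along the fingers, y is the direction in which the jaws open and shut (so a half turn about z gives the same grasp; the last joint's range is limited). The gripper opens to 85 mm and grips with 20 to 120 N. Pads are 22 mm wide; open, the fingers measure 114 mm over their backs; the gripper's body (76 mm by 85 mm) begins 54 mm behind the grasp point. The pads swing forward as they close: fully open they stand 13 mm farther back than shut.
Start: joints at [64.664, 7.471, 85.268, -0, 87.261, -4.893], TCP at [0.21, 0.562, 0.231] pointing down, gripper open.
Joint ranges: [-169.43, 169.43], [-51.17, 129.36], [1.28, 143.12], [-76.62, 256.62], [0, 156.53], [-152.29, 152.29]. Speed limits (degrees/s): [136.94, 136.94, 159.86, 180, 180, 180].

## Interface

Orientations are given as [roll, pitch, yaw] about the fixed x, y, z axes, in that order (R = Rz(yaw) Ry(pitch) Rx(roll)).
In Python, from station import env, cams, workorder gives the robot as it stands.
- The arm moves only by the tool move_arm, never from a script. Its argument "commands" is a list of rows, each an object of numbers: "dx", "dy", "dz": the shift along the tool's x, y, z in units of 0.02 m (1.0 is 0.02 m); "ax", "ay", "az": the turn, a rotation vector about the tool's x, y, z in units of 0.1 rad (1.0 is 0.1 rad); "gripper": the opening, from -1 (shut) to 1 (fully open), so that 0 is half open. A call has 1 to 8 rows; each row shifts and turns the commanded pose from where the row before left it, along the tool's axes as they then stand; what a row does not reach is not made up. A row lasts 1/8 s, in which the tool goes at most 62.5 mm and 10.7 degrees, less where a joint would pass 70% of its speed; a pose out of reach is approached as far as the arm can. A call with a number of a shift or a turn outside -1 to 1 is refused whole. A call with a gripper value outside its range is refused whole. The fingers move at their own pace and stop on an object; "squeeze" is the grip in N (left out, the last holds). Time passes only in rows, so rows that do not move let the fingers close. It gives the time, the measured TCP pose, the force and the opening at its end, in the units of the state.
- env.read_state(): the state, without advancing time (a new reading comes with each control period).
- cams.grab_frame(name): name is "side" or "top" or "wrist"; returns (picture, depth): 384x512x3 uint8, red, green, blue; 384x512 float32, m along the optical axis (not along the pixel's ray), 0 where there is no reading.
- cams.camera_params(name): a dict with "vfov" (degrees; the focal length in pixels is half the picture's height over the tangent of half this angle, whatever the lens; pixels are square), "cx", "cy" (the principal point, pixels), "T" (4x4, takes a point from camera to world coordinates). Camera axes: x right, y down, z forward; pixel columns grow to the right and rows downward; lengths in m; the calibration is good to about 2 mm. A picture is of the moment at which its call begins: read the wrist's pose just before it. camera_params takes no time and is no camera call; for the wrist camera it gives the pose at the moment of the call.
- workorder.close_job(): hands the job in, once; it reports no verdict.
The state is a dict: "clock": time; "joint_pos": joint angles; "dq": joint speeds; "joint_torque": joint torques, N m; "position": TCP position; "tcp_rot": TCP orientation; "ft_force": force on the tool from outside, world axes, zero at the start; "wrist_torque": the same for the moment, N m; "gripper_width": opening from 0.0 (shut) to 1.0 (fully open).
Only numpy, scipy, OpenCV 4.12 (cv2) and the standard library are available. Lean on these libraries where they do the work, as an engineer would, in place of code of your own. Each camera call takes 0.05 s, during which the arm holds its last target. There are 200 camera calls.

## Task

The brush tube with the orange cap is empty: push its two sliding tubes straight down until both are fully home, the thin inner tube first and then the middle one. Leave the brush tube with the blue cap extended as it is, and do not knock the jar of blue paint.

Things in the scene. Friction and masses are not known exactly. Their poses are not given: they have to be found in the camera images.
- orange_tube: Outer part of the brush tube to collapse, upright and fixed to the table: round wooden foot (diameter 90 mm, 18 mm high) and dark grey sleeve (diameter 56 mm) whose black rim (diameter 62 mm) ends 128 mm above the table. Origin: centre of its underside, z up. A light grey middle tube slides in it, a white inner tube in that. Tubes stay where they are left.
- orange_cap (a point): Centre of the flat top of the orange cap (48 mm wide, 16 mm high, solid) on the inner tube, on the tube's vertical axis; z up. 234 to 274 mm above the table at the start, 154 mm with both tubes home. Closed fingers can press anywhere on it. Pressing it slides the inner tube (4 N) until the cap rests on the middle tube's collar; pressing on then carries the middle tube down (9 N) to a hard stop.
- orange_inner (a joint): How far the white inner tube (diameter 36 mm) of the orange-capped brush tube stands out of the middle tube (m): 0 is fully home, the cap resting on the middle tube's collar; 0.040 to 0.060 at the start; vertical slide, positive upward.
- orange_middle (a joint): How far the light grey middle tube (diameter 46 mm; at its top a black collar, diameter 52 mm, 10 mm high) of the orange-capped brush tube stands out of the outer sleeve (m): 0 is fully home, the collar resting on the sleeve's rim; 0.040 to 0.060 at the start; vertical slide, positive upward.
- blue_cap (a point): Bystander: centre of the top face of the blue cap of a second brush tube, equal in shape and size to the first but with a blue cap. It stands extended, cap 234 to 274 mm above the table, and must stay so. The two tubes are at least 240 mm apart, one to the robot's left and one to its right, either way round.
- jar: Bystander: loose round jar of blue paint with a white lid, diameter 66 mm, 85 mm high, standing upright between the two tubes; origin at the centre of its underside, z up.

How it is judged (in metres and radians):
On the way:
1. the inner tube of the orange-capped brush tube is home (within 8 mm) while the middle tube still stands out more than 15 mm (value of joint orange_inner below 0.008 m and value of joint orange_middle above 0.015 m), for 0.02 s.
At the end, for the whole second after the job is handed in: The inner and the middle tube of the orange-capped brush tube are each within 8 mm of fully home; the blue cap is within 10 mm and the jar within 20 mm of where they were at the start, the jar upright within 0.2 rad (value of joint each of orange_inner, orange_middle below 0.008 m and distance of blue_cap from where it was at the start of the episode below 0.01 m and distance of jar from where it was at the start of the episode below 0.02 m and angle between jar's own z axis and vertical below 0.2 rad); the robot touches nothing.
It fails at once if the blue-capped brush tube is pushed in or pulled out by more than 10 mm (distance of blue_cap from where it was at the start of the episode above 0.01 m).
It fails at once if the jar is shoved more than 20 mm or tipped by more than 0.2 rad (distance of jar from where it was at the start of the episode above 0.02 m or angle between jar's own z axis and vertical above 0.2 rad).
It also fails if it takes over 32 s, if anything falls off the work surface, if the arm or the gripper's body presses on something with over 40 N, if the wrist force passes 120 N, or if a joint passes its speed limit or range.

## Working session

There is one attempt and no reset: what is moved stays moved. The work goes in short steps, Python scripts to look and compute and a tool call to move; the robot and the scene stay as the last step left them, time stands still between calls to the robot, and variables do not carry over. Pictures are saved under pics/ and viewed, on a budget of 10 in all, crops included, one or two more only if the job needs it, and the job is handed in when it is done.

Besides the shell and the picture viewer there is one more tool, called after ">>>" in YAML: its name, and indented under it one key for each argument. move_arm: Moves the arm, as the interface text tells. Shifts and turns lie within -1 to 1; 1 stands for 0.02 m of shift or 0.1 rad of turn. Its arguments: {"type":"object","properties":{"commands":{"type":"array"},"squeeze":{"type":"number"}},"required":["commands"]}

```bash
mkdir -p pics; python3 - <<'E'
from station import env,cams
import cv2,numpy as np
s=env.read_state();print(s)
ims=[]
for n in("side","top"):
    p,d=cams.grab_frame(n);np.savez(f"pics/{n}0.npz",p=p,d=d);ims.append(p)
    c=cams.camera_params(n);print(n,c)
    f=192/np.tan(np.radians(c["vfov"]/2));h=cv2.cvtColor(p,cv2.COLOR_RGB2HSV)
    v,u=np.indices(d.shape)
    P=np.stack([(u-c["cx"])/f*d,(v-c["cy"])/f*d,d],-1)@c["T"][:3,:3].T+np.array(c["T"])[:3,3]
    for nm,lo,hi in(("orange",5,18),("blue",95,125)):
        m=((h[...,0]>=lo)&(h[...,0]<=hi)&(h[...,1]>150)&(h[...,2]>80)).astype(np.uint8)
        k,l,st,ce=cv2.connectedComponentsWithStats(m)
        for i in range(1,k):
            if st[i,4]>60:
                q=P[(l==i)&(d>0)]
                if len(q): print(nm,ce[i],st[i],np.percentile(q,[2,50,98],axis=0).round(3).tolist())
cv2.imwrite("pics/a.png",cv2.resize(np.hstack(ims),(800,300))[...,::-1])
E
```

```text
{'clock': 0.0, 'joint_pos': array([ 6.46640345e+01,  7.51404380e+00,  8.53291574e+01, -4.98613170e-04,
        8.72607172e+01, -4.89462615e+00]), 'dq': array([ 0.04955321, -0.00098803, -0.10414375, -0.02159463, -0.02379356,
       -0.00478168]), 'joint_torque': array([ 1.09252476e-03, -5.69419527e+01, -5.00542867e+01, -4.03195872e-04,
        1.54509838e-02,  2.23633413e-05]), 'position': array([0.20931388, 0.56172812, 0.23025669]), 'tcp_rot': array([-1.79896418e+02, -8.37048583e-03,  1.59558677e+02]), 'ft_force': array([-0.22473846,  0.55133778, -0.46524459]), 'wrist_torque': array([-0.01396234, -0.01592463,  0.01613616]), 'gripper_width': 1.0011211913955111}
side {'vfov': 44.07422989349875, 'cx': 256.3147821166456, 'cy': 197.0919423006538, 'T': array([[ 0.99857885, -0.00691583,  0.05284374,  0.48923494],
       [-0.04958029, -0.48422415,  0.87353807, -0.83623847],
       [ 0.01954698, -0.87491665, -0.48387888,  0.56896306],
       [ 0.        ,  0.        ,  0.        ,  1.        ]])}
orange [289.39221783  63.204123  ] [    0     0   512   162 58210] [[-0.703, 1.115, -0.67], [0.96
[... 1338 characters left out ...]
818] [[0.481, -0.302, 0.001], [0.504, -0.189, 0.26], [0.556, -0.17, 0.262]]
blue [204.9137931   54.96551724] [199  50  13  11 116] [[0.834, 0.107, 0.007], [0.845, 0.118, 0.01], [0.856, 0.13, 0.013]]
blue [154.34259259  62.93518519] [121  57  56  13 324] [[0.816, 0.18, 0.007], [0.827, 0.223, 0.01], [0.838, 0.286, 0.013]]
blue [400.94183865  68.39587242] [ 374   56   55   26 1066] [[0.791, -0.342, 0.008], [0.815, -0.289, 0.011], [0.838, -0.237, 0.014]]
blue [179.48360656  84.12295082] [169  80  21   9 122] [[0.771, 0.15, 0.008], [0.78, 0.168, 0.011], [0.788, 0.19, 0.014]]
blue [160.63928968 213.21642619] [144 197  34  34 901] [[0.466, 0.116, 0.244], [0.488, 0.138, 0.253], [0.509, 0.16, 0.255]]
```

View pics/a.png

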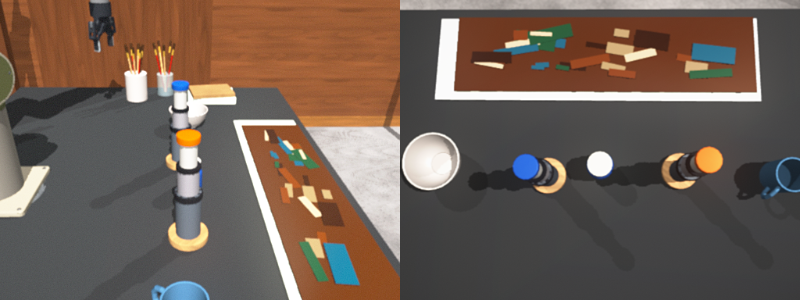

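The orange cap is on the right at about (0.504, -0.189, 0.258), at (708,160) in the viewed picture. The blue cap is at (0.488, 0.138), and the white-lidded jar stands between them. I'll raise the tool, shut the fingers and travel over.

>>> move_arm:
  commands:
    - {"dz": -1, "gripper": -1}
    - {"dz": -1, "dx": -0.87, "dy": -0.97, "gripper": -1}
    - {"dz": -1, "dx": -0.87, "dy": -0.97, "gripper": -1}
    - {"dz": -1, "dx": -0.87, "dy": -0.97, "gripper": -1}
    - {"dz": -1, "dx": -0.87, "dy": -0.97, "gripper": -1}
    - {"dz": -1, "dx": -0.87, "dy": -0.97, "gripper": -1}
    - {"dx": -0.87, "dy": -0.97, "gripper": -1}
    - {"dx": -0.87, "dy": -0.97, "gripper": -1}

```text
schema error: expected keys dx, dy, dz, ax, ay, az, gripper
```

>>> move_arm:
  commands:
    - {"dx": -0.87, "dy": -0.97}
    - {"dx": -0.87, "dy": -0.97}
    - {"dx": -0.87, "dy": -0.97}
    - {"dx": -0.87, "dy": -0.97}
    - {"dx": -0.87, "dy": -0.97}
    - {"dx": -0.87, "dy": -0.97}
    - {"dx": -0.87, "dy": -0.97}
    - {"dx": -0.87, "dy": -0.97}

```text
schema error: expected keys dx, dy, dz, ax, ay, az, gripper
```

All keys are required.

>>> move_arm:
  commands:
    - {"dx": 0, "dy": 0, "dz": -1, "ax": 0, "ay": 0, "az": 0, "gripper": -1}
    - {"dx": -0.87, "dy": -0.97, "dz": -1, "ax": 0, "ay": 0, "az": 0, "gripper": -1}
    - {"dx": -0.87, "dy": -0.97, "dz": -1, "ax": 0, "ay": 0, "az": 0, "gripper": -1}
    - {"dx": -0.87, "dy": -0.97, "dz": -1, "ax": 0, "ay": 0, "az": 0, "gripper": -1}
    - {"dx": -0.87, "dy": -0.97, "dz": -1, "ax": 0, "ay": 0, "az": 0, "gripper": -1}
    - {"dx": -0.87, "dy": -0.97, "dz": -1, "ax": 0, "ay": 0, "az": 0, "gripper": -1}
    - {"dx": -0.87, "dy": -0.97, "dz": 0, "ax": 0, "ay": 0, "az": 0, "gripper": -1}
    - {"dx": -0.87, "dy": -0.97, "dz": 0, "ax": 0, "ay": 0, "az": 0, "gripper": -1}

```text
clock: 1.1
position: [0.2767, 0.3918, 0.3534]
tcp_rot: [179.9, 0.1, 159.6]
ft_force: [-0.6, 0.0, 0.3]
gripper_width: -0.001
```

>>> move_arm:
  commands:
    - {"dx": -0.87, "dy": -0.97, "dz": 0, "ax": 0, "ay": 0, "az": 0, "gripper": -1}
    - {"dx": -0.87, "dy": -0.97, "dz": 0, "ax": 0, "ay": 0, "az": 0, "gripper": -1}
    - {"dx": -0.87, "dy": -0.97, "dz": 0, "ax": 0, "ay": 0, "az": 0, "gripper": -1}
    - {"dx": -0.87, "dy": -0.97, "dz": 0, "ax": 0, "ay": 0, "az": 0, "gripper": -1}
    - {"dx": -0.87, "dy": -0.97, "dz": 0, "ax": 0, "ay": 0, "az": 0, "gripper": -1}
    - {"dx": -0.87, "dy": -0.97, "dz": 0, "ax": 0, "ay": 0, "az": 0, "gripper": -1}
    - {"dx": -0.87, "dy": -0.97, "dz": 0, "ax": 0, "ay": 0, "az": 0, "gripper": -1}
    - {"dx": -0.87, "dy": -0.97, "dz": 0, "ax": 0, "ay": 0, "az": 0, "gripper": -1}

```text
clock: 2.1
position: [0.3527, 0.1976, 0.3529]
tcp_rot: [179.9, 0.1, 159.6]
ft_force: [1.1, -0.5, -1.0]
gripper_width: -0.003
```

>>> move_arm:
  commands:
    - {"dx": -0.87, "dy": -0.97, "dz": 0, "ax": 0, "ay": 0, "az": 0, "gripper": -1}
    - {"dx": -0.87, "dy": -0.97, "dz": 0, "ax": 0, "ay": 0, "az": 0, "gripper": -1}
    - {"dx": -0.87, "dy": -0.97, "dz": 0, "ax": 0, "ay": 0, "az": 0, "gripper": -1}
    - {"dx": -0.87, "dy": -0.97, "dz": 0, "ax": 0, "ay": 0, "az": 0, "gripper": -1}
    - {"dx": -0.87, "dy": -0.97, "dz": 0, "ax": 0, "ay": 0, "az": 0, "gripper": -1}
    - {"dx": -0.87, "dy": -0.97, "dz": 0, "ax": 0, "ay": 0, "az": 0, "gripper": -1}
    - {"dx": -0.87, "dy": -0.97, "dz": 0, "ax": 0, "ay": 0, "az": 0, "gripper": -1}
    - {"dx": -0.87, "dy": -0.97, "dz": 0, "ax": 0, "ay": 0, "az": 0, "gripper": -1}

```text
clock: 3.1
position: [0.429, 0.0035, 0.353]
tcp_rot: [180.0, 0.1, 159.6]
ft_force: [-0.2, -0.5, 0.0]
gripper_width: -0.001
```

>>> move_arm:
  commands:
    - {"dx": -0.87, "dy": -0.97, "dz": 0, "ax": 0, "ay": 0, "az": 0, "gripper": -1}
    - {"dx": -0.87, "dy": -0.97, "dz": 0, "ax": 0, "ay": 0, "az": 0, "gripper": -1}
    - {"dx": -0.87, "dy": -0.97, "dz": 0, "ax": 0, "ay": 0, "az": 0, "gripper": -1}
    - {"dx": -0.87, "dy": -0.97, "dz": 0, "ax": 0, "ay": 0, "az": 0, "gripper": -1}
    - {"dx": -0.87, "dy": -0.97, "dz": 0, "ax": 0, "ay": 0, "az": 0, "gripper": -1}
    - {"dx": -0.87, "dy": -0.97, "dz": 0.5, "ax": 0, "ay": 0, "az": 0, "gripper": -1}
    - {"dx": -0.87, "dy": -0.97, "dz": 1, "ax": 0, "ay": 0, "az": 0, "gripper": -1}
    - {"dx": -0.87, "dy": -0.97, "dz": 1, "ax": 0, "ay": 0, "az": 0, "gripper": -1}

```text
clock: 4.1
position: [0.5055, -0.1907, 0.3026]
tcp_rot: [-180.0, 0.1, 159.6]
ft_force: [-0.6, 0.7, 0.1]
gripper_width: -0.002
```

```bash
python3 - <<'E'
from station import env,cams
import cv2,numpy as np
print(env.read_state()["position"])
ims=[]
for n in("side","wrist"):
    p,d=cams.grab_frame(n);ims.append(p)
cv2.imwrite("pics/b.png",cv2.resize(np.hstack(ims),(800,300))[...,::-1])
E
```

```text
[ 0.50548829 -0.19068877  0.30261105]
```

View pics/b.png

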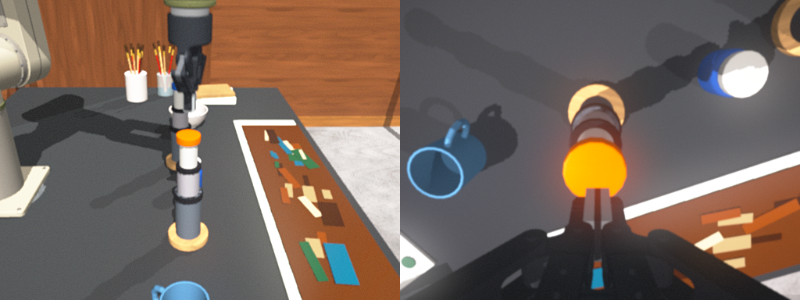

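The tips sit over the cap. Now I'll press down gently.

>>> move_arm:
  commands:
    - {"dx": 0, "dy": 0, "dz": 1, "ax": 0, "ay": 0, "az": 0, "gripper": -1}
    - {"dx": 0, "dy": 0, "dz": 0.5, "ax": 0, "ay": 0, "az": 0, "gripper": -1}
    - {"dx": 0, "dy": 0, "dz": 0.3, "ax": 0, "ay": 0, "az": 0, "gripper": -1}
    - {"dx": 0, "dy": 0, "dz": 0.3, "ax": 0, "ay": 0, "az": 0, "gripper": -1}
    - {"dx": 0, "dy": 0, "dz": 0.3, "ax": 0, "ay": 0, "az": 0, "gripper": -1}
    - {"dx": 0, "dy": 0, "dz": 0.3, "ax": 0, "ay": 0, "az": 0, "gripper": -1}
    - {"dx": 0, "dy": 0, "dz": 0.3, "ax": 0, "ay": 0, "az": 0, "gripper": -1}
    - {"dx": 0, "dy": 0, "dz": 0.3, "ax": 0, "ay": 0, "az": 0, "gripper": -1}

```text
clock: 5.2
position: [0.505, -0.1895, 0.235]
tcp_rot: [180.0, 0.0, 159.6]
ft_force: [-0.4, 3.2, 3.7]
gripper_width: -0.001
```

>>> move_arm:
  commands:
    - {"dx": 0, "dy": 0, "dz": 0.3, "ax": 0, "ay": 0, "az": 0, "gripper": -1}
    - {"dx": 0, "dy": 0, "dz": 0.3, "ax": 0, "ay": 0, "az": 0, "gripper": -1}
    - {"dx": 0, "dy": 0, "dz": 0.3, "ax": 0, "ay": 0, "az": 0, "gripper": -1}
    - {"dx": 0, "dy": 0, "dz": 0.3, "ax": 0, "ay": 0, "az": 0, "gripper": -1}

```text
clock: 5.7
position: [0.505, -0.1897, 0.2109]
tcp_rot: [180.0, 0.0, 159.6]
ft_force: [0.6, 2.8, 3.1]
gripper_width: 0.004
```

>>> move_arm:
  commands:
    - {"dx": 0, "dy": 0, "dz": 0.3, "ax": 0, "ay": 0, "az": 0, "gripper": -1}
    - {"dx": 0, "dy": 0, "dz": 0.3, "ax": 0, "ay": 0, "az": 0, "gripper": -1}
    - {"dx": 0, "dy": 0, "dz": 0.3, "ax": 0, "ay": 0, "az": 0, "gripper": -1}

```text
clock: 6.08
position: [0.5051, -0.1897, 0.1937]
tcp_rot: [180.0, 0.0, 159.6]
ft_force: [-2.1, 4.0, 8.7]
gripper_width: 0.002
```

```bash
python3 - <<'E'
from station import env,cams
import cv2,numpy as np
s=env.read_state();print(s["position"],s["ft_force"])
p,d=cams.grab_frame("side")
cv2.imwrite("pics/c.png",cv2.resize(p[130:330,160:330],(510,600))[...,::-1])
E
```

```text
[ 0.50510572 -0.18967887  0.19366675] [-2.11496647  4.03752556  8.73902035]
```

View pics/c.png

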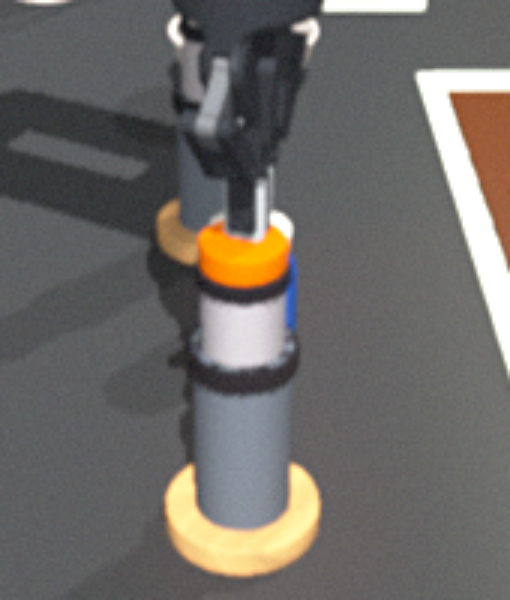

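The inner tube is home: the cap at (245,255) rests on the collar, and the middle tube is still about 40 mm out. Carrying on down.

>>> move_arm:
  commands:
    - {"dx": 0, "dy": 0, "dz": 0.3, "ax": 0, "ay": 0, "az": 0, "gripper": -1}
    - {"dx": 0, "dy": 0, "dz": 0.3, "ax": 0, "ay": 0, "az": 0, "gripper": -1}
    - {"dx": 0, "dy": 0, "dz": 0.3, "ax": 0, "ay": 0, "az": 0, "gripper": -1}
    - {"dx": 0, "dy": 0, "dz": 0.3, "ax": 0, "ay": 0, "az": 0, "gripper": -1}
    - {"dx": 0, "dy": 0, "dz": 0.3, "ax": 0, "ay": 0, "az": 0, "gripper": -1}
    - {"dx": 0, "dy": 0, "dz": 0.2, "ax": 0, "ay": 0, "az": 0, "gripper": -1}

```text
clock: 6.88
position: [0.5051, -0.1898, 0.1596]
tcp_rot: [-180.0, 0.0, 159.6]
ft_force: [-1.3, 3.8, 8.3]
gripper_width: 0.001
```

>>> move_arm:
  commands:
    - {"dx": 0, "dy": 0, "dz": 0.1, "ax": 0, "ay": 0, "az": 0, "gripper": -1}
    - {"dx": 0, "dy": 0, "dz": 0.1, "ax": 0, "ay": 0, "az": 0, "gripper": -1}

```text
clock: 7.12
position: [0.5051, -0.1898, 0.1557]
tcp_rot: [-180.0, 0.0, 159.6]
ft_force: [-2.0, 3.9, 8.1]
gripper_width: 0.003
```

>>> move_arm:
  commands:
    - {"dx": 0, "dy": 0, "dz": 0.08, "ax": 0, "ay": 0, "az": 0, "gripper": -1}

```text
clock: 7.25
position: [0.5052, -0.1898, 0.1542]
tcp_rot: [-180.0, 0.0, 159.6]
ft_force: [-1.8, 3.7, 7.7]
gripper_width: 0.002
```

>>> move_arm:
  commands:
    - {"dx": 0, "dy": 0, "dz": 0.04, "ax": 0, "ay": 0, "az": 0, "gripper": -1}

```text
clock: 7.38
position: [0.5052, -0.1898, 0.1539]
tcp_rot: [-180.0, 0.1, 159.6]
ft_force: [-4.1, 6.1, 15.4]
gripper_width: -0.002
```

The force has risen at 0.154 m, so this is the hard stop. Retreating.

>>> move_arm:
  commands:
    - {"dx": 0, "dy": 0, "dz": -0.3, "ax": 0, "ay": 0, "az": 0, "gripper": -1}
    - {"dx": 0, "dy": 0, "dz": -1, "ax": 0, "ay": 0, "az": 0, "gripper": -1}
    - {"dx": 0, "dy": 0, "dz": -1, "ax": 0, "ay": 0, "az": 0, "gripper": -1}
    - {"dx": 0, "dy": 0, "dz": -1, "ax": 0, "ay": 0, "az": 0, "gripper": -1}
    - {"dx": 0, "dy": 0, "dz": -1, "ax": 0, "ay": 0, "az": 0, "gripper": -1}
    - {"dx": 0, "dy": 0, "dz": -1, "ax": 0, "ay": 0, "az": 0, "gripper": -1}
    - {"dx": 0, "dy": 0, "dz": 0, "ax": 0, "ay": 0, "az": 0, "gripper": -1}
    - {"dx": 0, "dy": 0, "dz": 0, "ax": 0, "ay": 0, "az": 0, "gripper": -1}

```text
clock: 8.38
position: [0.5047, -0.1896, 0.2583]
tcp_rot: [180.0, -0.0, 159.6]
ft_force: [0.3, -0.5, -0.7]
gripper_width: -0.002
```

```bash
python3 - <<'E'
from station import env,cams
import cv2,numpy as np
s=env.read_state();print(s["clock"],s["position"],s["ft_force"])
p,d=cams.grab_frame("side")
t,_=cams.grab_frame("top")
cv2.imwrite("pics/d.png",cv2.resize(np.hstack([p,t]),(800,300))[...,::-1])
E
```

```text
8.375 [ 0.50470735 -0.18960692  0.25829386] [ 0.31634305 -0.51112882 -0.6834803 ]
```

View pics/d.png

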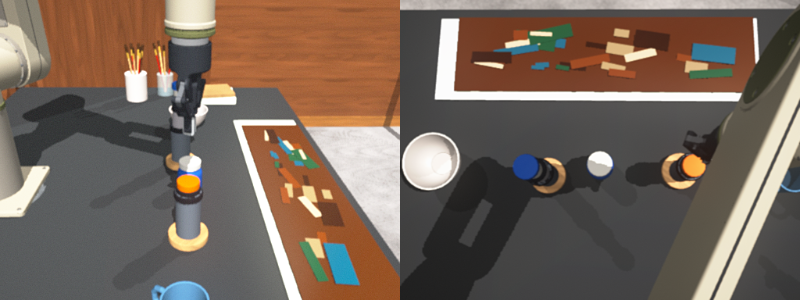

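The orange cap at (188,184) is down on the sleeve. The blue cap (526,167) and jar (599,163) have not moved, and the arm is clear.

```bash
python3 -c "
from station import workorder;print(workorder.close_job())"
```

```text
the job is handed in; nothing more can be done
None
```

The orange-capped brush tube is fully collapsed, inner tube first and then the middle one, and I handed the job in at about 8.4 s of the 32 s allowed.

- **Order:** a picture taken partway showed the cap resting on the collar while the middle tube still stood out about 40 mm.
- **Fully home:** the press force stepped up from about 8 N to 15 N at a height of 0.1539 m. The expected cap height with both tubes home is 0.154 m.
- **Bystanders:** in the last pictures, the blue-capped tube and the jar look unmoved. I checked this by eye and did not measure it.
- **Arm:** it stands about 100 mm above the cap with contact force near zero.

No check on the scene failed or disagreed. My first two move calls were refused because every row needs all its keys; nothing moved.

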